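# Put the check weight away in its push-latch drawer

### The job

Press the shut drawer of the small steel cabinet in until its push latch lets go and the drawer slides fully out, and stand the larger chrome check weight upright in the round recess in the drawer. Then push the drawer in again until the latch catches, and leave it shut and latched with the weight standing in its recess. Push only as hard as the latch needs, never with more than 20 N, and leave the small weight, the pH meter and the timer where they are.

Things in the scene. Friction and masses are not known exactly. Their poses are not given: they have to be found in the camera images.
- cabinet: Low stainless steel cabinet, fixed to the table, 190 deep x 170 wide x 76 mm high. Origin on the table under the middle of its front edge; x points into the cabinet (the way the drawer is pushed in), y to its left side seen from the front, z up.
- drawer_slide (a joint): Drawer position, m: 0 = shut and latched, +0.100 = fully out, negative = pressed in past shut. A spring pushes it out (3 N shut, 1.5 N fully out) against a damper (15 N per m/s). Push-push latch: each press deep enough swaps its state when the drawer is let back (latched to released, released to latched, then resting at 0); a shorter press changes nothing.
- drawer: Flat white face 164 wide, 12 to 66 mm above the table, no handle, standing 30 mm before the cabinet's front edge when shut (never flush); behind it an open grey tray 150 mm wide, sides 36 mm above the table, with a blue plate holding the recess. Axes as the cabinet's; origin on the cabinet's when shut, moving out with the drawer.
- push_pad (a point): Middle of the thin black rubber pad (50 wide x 34 mm high) on the drawer's face, 38 mm above the table: press here, along the cabinet's x. How deep is enough cannot be seen and differs between starts: 8 to 22 mm past shut, alike within 1 mm for both presses. About 1 mm deeper a stiff stop is met (20 N per mm more): once it is felt, a few N above the spring, the press is deep enough.
- seat (a point): Centre of the floor of the round recess in the drawer's blue plate, 16 mm above the table. The recess is 37 mm wide and 5 mm deep (plate top 21 mm above the table), 61 mm behind the push pad; with the drawer fully out it lies 70 mm before the cabinet's front. Moves with the drawer. Axes as the cabinet's.
- weight_mid (a point): The larger check weight: chrome, round, body 30 mm across, 36 mm high with a narrower knob on top, 0.15 to 0.25 kg. This point is on its axis, half-way up (18 mm above its underside); z is its axis.
- small_weight: The smaller check weight, alike but 24 mm across and 30 mm high. Origin at the centre of its underside. To be left alone.
- ph_meter: Yellow pH meter lying on the table, 131 x 34 x 20 mm. Origin at the centre of its underside. To be left alone.
- timer: Round green and white twist timer, 71 mm across, 38 mm high. Origin at the centre of its underside. To be left alone.
There are look-alikes about, which are no part of the job. Leave any black or brown look-alike of the part that bears weight_mid alone.

How it is judged:
By the outcome, as a careful person would: the job done as asked, in the order asked, and still so for the second after the job is handed in, with the robot touching nothing.
It also fails if it takes over 64 s, if anything falls off the work surface, if the arm or the gripper's body presses on something with over 40 N, if the wrist force passes 120 N, or if a joint passes its speed limit or range.

### The arm

A 7-joint arm with a two-finger parallel gripper is mounted at the origin on the work surface; the furniture and walls round the work are solid. World frame = base frame: x ahead of the robot, y to its left, z up, the work surface at z = 0. Lengths are in mm, angles in rad, forces in N, time in s.
With the tool pointing down it reaches from about 350 to 900 mm from the base axis. Payload 19.9 kg.
Tool frame: the origin (TCP) lies at the very end of the fingers, on their centre line; the grasp point (between the pads) lies 19 mm behind it (arm.grip_depth is the z of the grasp point in the tool frame, in mm); z points along the fingers, x is the direction in which the jaws open and shut, and the axes are right-handed (so a half turn about z gives the same grasp; the last joint's range is limited). The gripper opens to 85 mm and grips with 20 to 120 N. Pads are 22 mm wide; open, the fingers measure 114 mm over their backs; the gripper's body (76 mm by 85 mm) begins 54 mm behind the grasp point. The pads swing forward as they close: fully open they stand 13 mm farther back than shut.
Start: joints at [-1.26, 0.417, -0.01, 1.614, 0.005, 1.111, -0.053], TCP at [215.356, 586.705, 231.26] pointing down, gripper open.
Joint ranges: [-2.81, 2.81], [-0.39, 2.02], [-1.27, 1.25], [0.06, 2.57], [-1.19, 4.33], [0.19, 2], [-2.82, 2.82]. Speed limits (rad/s): [1.89, 1.89, 2.39, 2.39, 3.01, 3.01, 3.01].

### API

Orientations are given as a unit quaternion [x, y, z, w].
In Python, from plant import arm gives the robot as it stands. The module is installed in compiled form; this text tells all that it offers.
- The arm moves only by the tool move_arm, never from a script. Its argument "steps" is a list of rows, each a list of 5 numbers: the finger opening in cm, from 0 to 8.54, then the shift along the tool's x, y, z in cm, then the turn about the tool's z in rad. A call has 1 to 12 rows; each row shifts and turns the commanded pose from where the row before left it, along the tool's axes as they then stand; what a row does not reach is not made up. A row lasts 1/12 s, in which the tool goes at most 41.7 mm and 7.16 degrees, less where a joint would pass 70% of its speed; a pose out of reach is approached as far as the arm can. A call is refused whole if a number of a shift passes 4.17 or a number of a turn 0.125, either way. A call with a gripper value outside its range is refused whole. The fingers move at their own pace and stop on an object; "newtons" is the grip in N (left out, the last holds). Time passes only in rows, so rows that do not move let the fingers close. It gives the time, the measured TCP pose, the force and the opening at its end, in the units of the state.
- arm.observe(): the state, without advancing time (a new reading comes with each control period).
- arm.get_image(name): name is "scene" or "top"; returns a dict with "pixels" (400x640x3 uint8, blue, green, red), "depth" (400x640 float32, mm along the optical axis (not along the pixel's ray), 0 where there is no reading), "camera_matrix" (3x3 intrinsics, pixels), "k1" (the pictures are not rectified: a ray, as slopes to the right and down, at radius r is drawn at 1 + k1 r^2 times it, then the intrinsics apply), "world_from_camera" (4x4, takes a point from camera to world coordinates). Camera axes: x right, y down, z forward; pixel columns grow to the right and rows downward; lengths in mm; the calibration is good to about 2 mm. A picture is of the moment at which its call begins.
- arm.hand_in(): hands the job in, once; it reports no verdict.
The state is a dict: "time_s": time; "joint_pos": joint angles; "qd": joint speeds; "joint_efforts": joint torques, N m; "eef_pos": TCP position; "tcp_rot": TCP orientation; "force": force on the tool from outside, world axes, zero at the start; "wrist_torque": the same for the moment, N m; "width": opening from 0.0 (shut) to 1.0 (fully open).
Only numpy, scipy, OpenCV 4.12 (cv2) and the standard library are available. Lean on these libraries where they do the work, as an engineer would, in place of code of your own. Each camera call takes 0.05 s, during which the arm holds its last target.

## Working session

There is one attempt and no reset: what is moved stays moved. The work goes in short steps, Python scripts to look and compute and a tool call to move; the robot and the scene stay as the last step left them, time stands still between calls to the robot, and variables do not carry over. Pictures are saved under pics/ and viewed, and the job is handed in when it is done.

Besides the shell and the picture viewer there is one more tool, called by a JSON object that holds its "fn" and its "kwargs", one argument or row to a line. move_arm: Moves the arm, as the interface text tells. Its arguments: {"type":"object","properties":{"steps":{"type":"array","items":{"type":"array","items":{"type":"number"}}},"newtons":{"type":"number"}},"required":["steps"]}

```bash
mkdir -p pics
cat > h.py <<'E'
import numpy as np, cv2
from plant import arm
def snap(n,fn=None):
    d=arm.get_image(n)
    if fn: cv2.imwrite('pics/'+fn,d['pixels'])
    np.savez('last_%s.npz'%n,**{k:np.array(v) for k,v in d.items()})
    return d
def ray(d,u,v):
    K=np.array(d['camera_matrix']);k=float(d['k1'])
    x=(u-K[0,2])/K[0,0];y=(v-K[1,2])/K[1,1]
    rd=np.hypot(x,y);r=rd
    for _ in range(30): r=rd/(1+k*r*r)
    s=r/rd if rd>0 else 1
    return np.array([x*s,y*s,1.])
def onz(d,u,v,z):
    T=np.array(d['world_from_camera']);o=T[:3,3];w=T[:3,:3]@ray(d,u,v)
    return o+w*(z-o[2])/w[2]
def dep(d,u,v):
    T=np.array(d['world_from_camera']);z=float(d['depth'][int(v),int(u)])
    return T[:3,3]+T[:3,:3]@(ray(d,u,v)*z)
E
python3 - <<'E'
from h import *
a=snap('top','t0.png');b=snap('scene','s0.png')
for d in(a,b): print(np.round(d['camera_matrix'],1).tolist(),d['k1'],np.round(d['world_from_camera'],3).tolist())
print(arm.observe(),arm.grip_depth)
E
```

```text
[[514.6, 0.0, 333.5], [0.0, 514.6, 207.7], [0.0, 0.0, 1.0]] -0.13463511603746328 [[-0.024, -0.994, 0.111, 414.626], [-1.0, 0.024, 0.001, -192.496], [-0.004, -0.111, -0.994, 1009.236], [0.0, 0.0, 0.0, 1.0]]
[[456.6, 0.0, 320.9], [0.0, 456.6, 208.0], [0.0, 0.0, 1.0]] 0.0015581963064482522 [[0.489, -0.499, 0.716, -88.247], [-0.872, -0.261, 0.414, -538.57], [-0.02, -0.827, -0.562, 558.211], [0.0, 0.0, 0.0, 1.0]]
{'time_s': 0.1, 'joint_pos': array([-1.26046232,  0.41789741, -0.01032248,  1.61412387,  0.00470992,
        1.11069253, -0.05297575]), 'qd': array([ 0.00010319, -0.00202487, -0.00047135, -0.00094856,  0.00153127,
        0.00049257,  0.00045812]), 'joint_efforts': array([ 2.42139889e-03, -8.65806055e+01,  6.80977609e-01, -4.35631979e+01,
        1.92853255e-02,  4.96623878e-03,  1.16686249e-05]), 'eef_pos': array([215.27894035, 586.41705745, 230.7291129 ]), 'tcp_rot': array([ 8.19929409e-01,  5.72464377e-01, -4.23689931e-04,  3.48658120e-04]), 'force': array([-0.74116892,  0.2017338 , -0.61547859]), 'wrist_torque': array([0.07062049, 0.02190983, 0.05879375]), 'width': 0.9995983449329898} -18.700000000000003
```

View pics/t0.png

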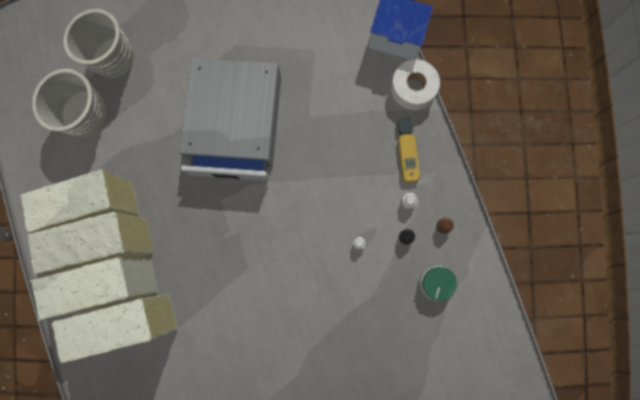

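View pics/s0.png

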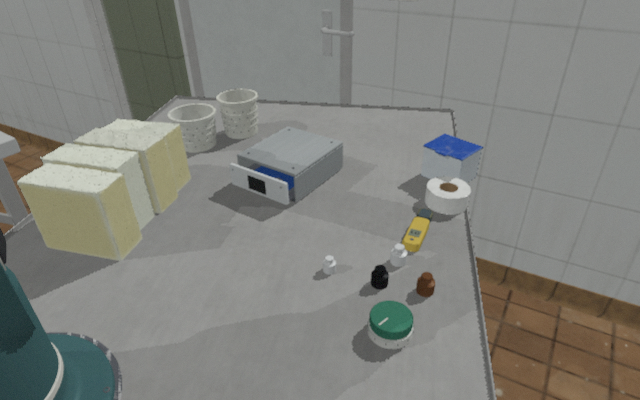

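The top view shows the cabinet at (230,110) with its drawer face at (225,172). Two chrome weights stand at (410,200) and (359,243), with black and brown look-alikes beside them. I'll zoom in and measure.

Run:
```python
from h import *
a=dict(np.load('last_top.npz'));b=dict(np.load('last_scene.npz'))
P=a['pixels'];Q=b['pixels']
c1=cv2.resize(P[170:300,330:480],None,fx=4,fy=4,interpolation=cv2.INTER_CUBIC)
c2=cv2.resize(P[45:190,165:295],None,fx=4,fy=4,interpolation=cv2.INTER_CUBIC)
cv2.imwrite('pics/z1.png',c1);cv2.imwrite('pics/z2.png',c2)
for n,d,pts in(('top',a,[(410,200),(359,243),(407,237),(445,226),(439,284)]),('scene',b,[(399,255),(330,266),(380,277),(426,285)])):
    for p in pts: print(n,p,np.round(dep(d,*p),1))
for p in [(184,167),(266,172),(268,178),(182,173),(225,173),(192,60),(280,64),(275,160),(182,157),(230,110)]: print(p,np.round(dep(a,*p),1))
```

```text
top (410, 200) [ 535.  -337.9   35.7]
top (359, 243) [ 455.6 -238.2   31.4]
top (407, 237) [ 464.7 -329.9   32.6]
top (445, 226) [ 483.7 -403.7   33.1]
top (439, 284) [ 374.  -387.3   34.3]
scene (399, 255) [ 527.  -343.1   23.2]
scene (330, 266) [ 447.6 -244.7   18.1]
scene (380, 277) [ 457.3 -335.9   23.6]
scene (426, 285) [ 477.6 -410.    21.4]
(184, 167) [604.4  88.8  65.7]
(266, 172) [591.9 -66.1  58. ]
(268, 178) [585.6 -65.9  27.7]
(182, 173) [605.3 112.1   0.7]
(225, 173) [591.8  11.5  59.6]
(192, 60) [812.5  74.8  76.8]
(280, 64) [828.1 -88.1   1.5]
(275, 160) [627.7 -76.   -5.5]
(182, 157) [638.6 113.2  -1. ]
(230, 110) [708.7  -1.   77.8]
```

View pics/z1.png

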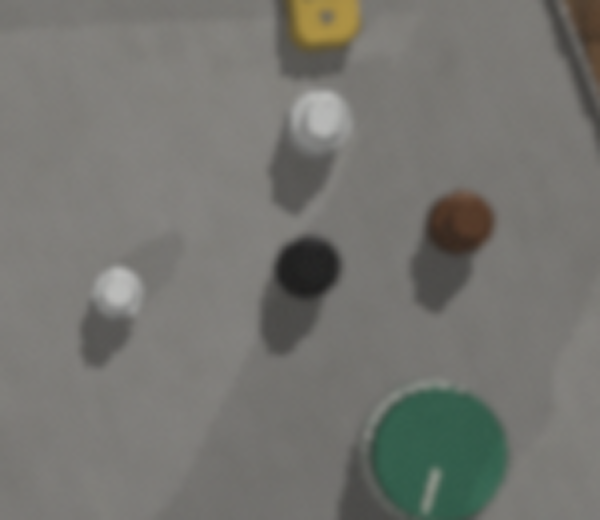

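View pics/z2.png

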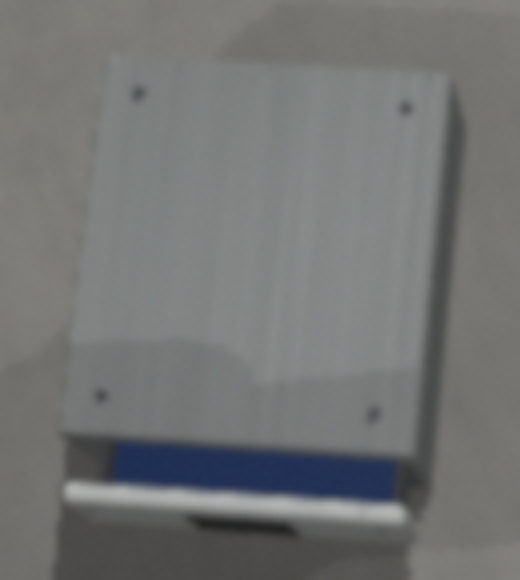

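```bash
cat > cab.py <<'E'
from h import *
def cloud(d,u0,u1,v0,v1):
    out=[]
    for v in range(v0,v1):
        for u in range(u0,u1):
            if d['depth'][v,u]>0: out.append(np.r_[dep(d,u,v),u,v])
    return np.array(out)
E
python3 - <<'E'
from cab import *
a=dict(np.load('last_top.npz'));b=dict(np.load('last_scene.npz'))
# cabinet top corners
for x,y in[(108,57),(452,75),(418,458),(62,432)]:
    print('corner',np.round(onz(a,165+x/4,45+y/4,76),1))
for d,r in((a,(165,295,45,190)),(b,(220,360,120,210))):
    c=cloud(d,*r); 
    m=(abs(c[:,2]-76)<4)&(c[:,0]>500)
    R=cv2.minAreaRect(c[m][:,:2].astype(np.float32)); print('top rect',R,np.median(c[m][:,2]))
    print(np.round(cv2.boxPoints(R),1).tolist())
    m=(abs(c[:,2]-64)<4)&(c[:,0]<640); 
    if m.sum()>10: 
        R=cv2.minAreaRect(c[m][:,:2].astype(np.float32)); print('face',R,np.round(cv2.boxPoints(R),1).tolist())
# face top edge & pad
for x,y in[(65,483),(408,506),(70,500),(405,520)]: print('face',np.round(onz(a,165+x/4,45+y/4,66),1))
# weights
for d,ws in((a,{'big':(390,425,180,216),'small':(345,372,230,256)}),(b,{'big':(384,412,238,272),'small':(318,342,252,282)})):
    for k,r in ws.items():
        c=cloud(d,*r); m=(c[:,2]>9)
        p=c[m]; (cx,cy),rad=cv2.minEnclosingCircle(p[:,:2].astype(np.float32))
        print(k,m.sum(),'maxz',np.round(np.percentile(p[:,2],[5,50,95,99]),1),'circ',round(cx,1),round(cy,1),round(rad,1), 'pix',np.round(p[:,3:].mean(0),1))
        t=p[p[:,2]>np.percentile(p[:,2],70)]; print('  top pts',np.round(t[:,:3].mean(0),1))
        m=d['pixels'][r[2]:r[3],r[0]:r[1]].min(2)>135
        ys,xs=np.nonzero(m); print('  bright',m.sum(),xs.mean()+r[0],ys.mean()+r[2],xs.min()+r[0],xs.max()+r[0],ys.min()+r[2],ys.max()+r[2])
E
```

```text
corner [814.4  75.1  76. ]
corner [798.2 -92.   76. ]
corner [611.8 -75.1  76. ]
corner [629.3  92.9  76. ]
top rect ((715.0113525390625, 3.0316390991210938), (170.54161071777344, 192.24383544921875), 83.84947967529297) 75.55813690834759
[[610.2999877929688, -71.4000015258789], [801.4000244140625, -92.0], [819.7000122070312, 77.5], [628.5999755859375, 98.0999984741211]]
face ((616.3648071289062, 10.642051696777344), (166.77149963378906, 56.48524475097656), 86.24015045166016) [[582.7000122070312, -70.69999694824219], [639.0999755859375, -74.4000015258789], [650.0, 92.0], [593.7000122070312, 95.69999694824219]]
top rect ((712.3939819335938, 3.7079620361328125), (173.4718475341797, 193.81979370117188), 84.61598205566406) 74.39303222004773
[[607.7999877929688, -73.5999984741211], [800.7000122070312, -91.69999694824219], [817.0, 81.0], [624.0999755859375, 99.19999694824219]]
face ((605.91162109375, 9.8336181640625), (59.57460021972656, 171.16583251953125), 2.319803476333618) [[572.7000122070312, 94.0999984741211], [579.5999755859375, -76.9000015258789], [639.0999755859375, -74.5], [632.2000122070312, 96.5999984741211]]
face [606.9  94.1  66. ]
face [591.3 -69.   66. ]
face [598.7  91.6  66. ]
face [584.7 -67.6  66. ]
big 216 maxz [12.7 23.5 36.8 38.8] circ 550.7 -345.2 29.7 pix [409.5 198.4]
  top pts [ 537.4 -339.    35.6]
  bright 155 410.0774193548387 198.03870967741935 403 417 192 205
small 124 maxz [16.4 20.6 31.4 32.4] circ 456.9 -239.0 12.0 pix [359.  242.6]
  top pts [ 456.4 -239.    30.1]
  bright 109 359.348623853211 241.62385321100916 353 365 236 247
big 348 maxz [10.6 20.8 35.4 36.4] circ 527.8 -341.1 62.7 pix [399.9 251.2]
  top pts [ 528.  -339.4   32.1]
  bright 506 394.9288537549407 252.50395256916997 384 411 238 271
small 160 maxz [10.9 18.8 29.7 30.3] circ 453.8 -238.9 12.5 pix [328.8 263.4]
  top pts [ 453.3 -239.1   28.5]
  bright 522 329.90421455938696 264.51724137931035 318 341 252 281
```

Run:
```python
from h import *
b=dict(np.load('last_scene.npz'))['pixels']
cv2.imwrite('pics/z3.png',cv2.resize(b[235:295,310:445],None,fx=5,fy=5,interpolation=cv2.INTER_CUBIC))
cv2.imwrite('pics/z4.png',cv2.resize(b[120:210,220:360],None,fx=5,fy=5,interpolation=cv2.INTER_CUBIC))
```

```text
(no output)
```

View pics/z3.png

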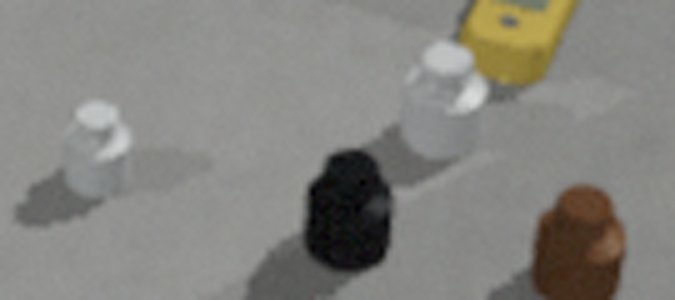

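View pics/z4.png

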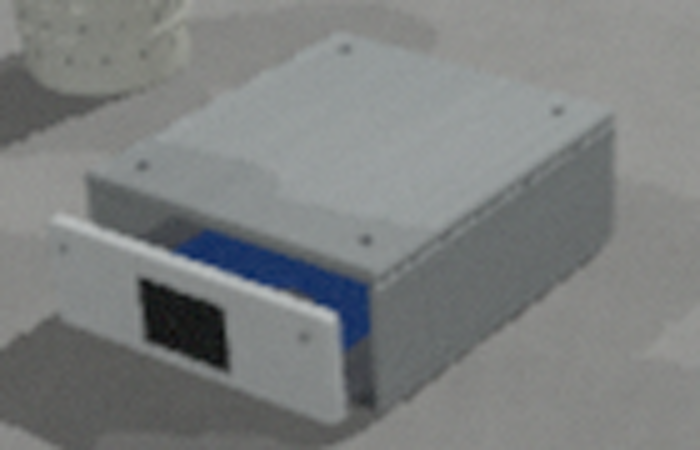

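Run:
```python
from h import *
a=dict(np.load('last_top.npz'));b=dict(np.load('last_scene.npz'))
S=lambda x,y:(310+x/5-.4,235+y/5-.4); C=lambda x,y:(220+x/5-.4,120+y/5-.4)
print('knob scene',onz(b,*S(447,55),36),'top',onz(a,330+322/4-.4,170+113/4-.4,36))
print('body top z24',onz(a,330+321/4-.4,170+122/4-.4,24))
# scene base: lower edge center
print('base bottom pt scene z0',onz(b,*S(438,158),0), 'small knob',onz(b,*S(97,107),30),onz(a,330+119/4,170+286/4,30))
print('pad scene',onz(b,*C(185,323),38))
for p in[(342,32),(616,113),(378,278),(86,177)]: print('cab',onz(b,*C(*p),76))
for p in[(52,213),(342,312)]: print('face top',onz(b,*C(*p),66))
```

```text
knob scene [ 536.79557552 -338.20066071   36.        ] top [ 539.14296136 -338.25107997   36.        ]
body top z24 [ 536.30302491 -339.38275322   24.        ]
base bottom pt scene z0 [ 522.50872022 -343.18631615    0.        ] small knob [ 458.44682748 -236.92229118   30.        ] [ 458.5076652  -239.77977109   30.        ]
pad scene [589.8987841   15.68275512  38.        ]
cab [812.47936574  73.46059728  76.        ]
cab [792.65892896 -93.91373245  76.        ]
cab [607.82035529 -75.74852489  76.        ]
cab [624.49056981  91.61663858  76.        ]
face top [604.10386394  96.6402754   66.        ]
face top [591.16684856 -67.72582756  66.        ]
```

```bash
cat >> h.py <<'E'
def R(q):
    from scipy.spatial.transform import Rotation
    return Rotation.from_quat(q).as_matrix()
AX=np.array([np.cos(np.radians(5.5)),-np.sin(np.radians(5.5)),0]); AY=np.array([-AX[1],AX[0],0])
PAD=np.array([588.5,13.5,38.])
def go(target,yaw=84.5):
    s=arm.observe();M=R(s['tcp_rot']);d=M.T@(np.array(target)-s['eef_pos'])/10
    th=np.degrees(np.arctan2(M[1,0],M[0,0]));
    print('t',round(s['time_s'],2),'pos',np.round(s['eef_pos'],1),'th',round(th,2),'turn',round(np.radians(th-yaw),4),'F',np.round(s['force'],1),'w',round(s['width'],3))
    print('tool shift cm',np.round(d,2),'if-turned',np.round(np.array([[np.cos(np.radians(yaw)),np.sin(np.radians(yaw)),0],[np.sin(np.radians(yaw)),-np.cos(np.radians(yaw)),0],[0,0,-1]])@(np.array(target)-s['eef_pos'])/10,2))
def cabf(p): 
    p=np.array(p)-PAD; return round(p@AX,1),round(p@AY,1)
E
python3 - <<'E'
from cab import *
a=dict(np.load('last_top.npz'))
c=cloud(a,10,180,170,360); print('blocks max z',np.percentile(c[:,2],[50,90,98,99.8]),np.round(c[c[:,2]>60][:,:2].min(0)),np.round(c[c[:,2]>60][:,:2].max(0)))
c=cloud(a,380,440,0,60);print(c[:,2].max())
p=PAD-80*AX;p[2]=231
go(p)
E
```

```text
blocks max z [122.56845464 153.38498167 155.3004324  157.09796209] [260. 120.] [591. 375.]
86.30921870173324
t 0.1 pos [215.3 586.4 230.7] th 69.84 turn -0.2558 F [-0.7  0.2 -0.6] w 1.0
tool shift cm [-4.295e+01  4.704e+01  2.000e-02] if-turned [-5.345e+01  3.464e+01 -3.000e-02]
```

{"fn": "move_arm", "kwargs": {
  "steps": [
    [8.5,0,0,0,-0.0853],
    [8.5,0,0,0,-0.0853],
    [8.5,0,0,0,-0.0852],
    [4,-3,1.9,0,0],
    [0,-3,1.9,0,0],
    [0,-3,1.9,0,0],
    [0,-3,1.9,0,0],
    [0,-3,1.9,0,0],
    [0,-3,1.9,0,0],
    [0,-3,1.9,0,0],
    [0,-3,1.9,0,0],
    [0,-3,1.9,0,0]
  ],
  "newtons": 40
}}

```text
time_s: 1.1
eef_pos: [360.0, 299.8, 231.2]
tcp_rot: [0.74, 0.672, -0.0, -0.0]
force: [1.7, 0.9, 0.1]
width: 0.0
```

Run:
```python
from h import *
p=PAD-80*AX;p[2]=231
go(p)
```

```text
t 1.1 pos [360.  299.8 231.2] th 84.5 turn 0.0 F [1.7 0.9 0.1] w 0.0
tool shift cm [-2.631e+01  1.749e+01  2.000e-02] if-turned [-2.631e+01  1.749e+01  2.000e-02]
```

{"fn": "move_arm", "kwargs": {
  "steps": [
    [0,-3.3,2.19,0,0],
    [0,-3.3,2.19,0,0],
    [0,-3.3,2.19,0,0],
    [0,-3.3,2.19,0,0],
    [0,-3.3,2.18,0,0],
    [0,-3.3,2.18,0,0],
    [0,-3.3,2.18,1,0],
    [0,-3.2,2.18,3,0],
    [0,0,0,4,0],
    [0,0,0,4,0],
    [0,0,0,4,0],
    [0,0,0,2,0]
  ]
}}

```text
time_s: 2.1
eef_pos: [503.5, 27.6, 51.7]
tcp_rot: [0.74, 0.672, -0.002, -0.001]
force: [-0.8, -0.7, -0.6]
width: 0.003
```

Run:
```python
from h import *
s=snap('scene','s1.png');a=snap('top','t1.png')
p=PAD-30*AX;p[2]=24
go(p); print(cabf(arm.observe()['eef_pos']))
```

```text
t 2.2 pos [503.4  27.7  52.7] th 84.49 turn -0.0002 F [ 0.  -0.4  1. ] w -0.005
tool shift cm [-0.59  5.62  2.84] if-turned [-0.6   5.6   2.87]
(np.float64(-86.0), np.float64(6.0))
```

View pics/s1.png

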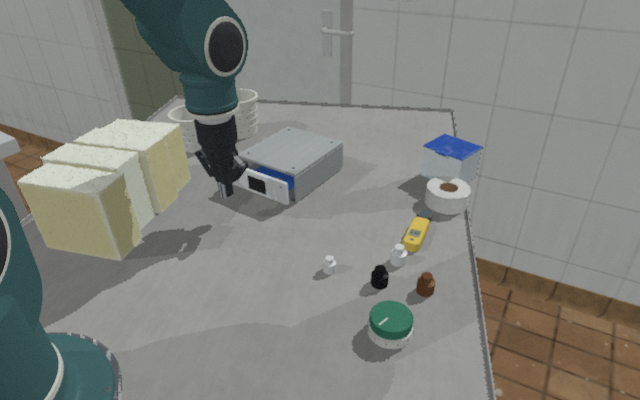

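{"fn": "move_arm", "kwargs": {
  "steps": [
    [0,-0.6,0.6,1.4,0],
    [0,0,1,1.4,0],
    [0,0,2,0,0],
    [0,0,2,0,0],
    [0,0,0.5,0,0],
    [0,0,0.3,0,0],
    [0,0,0.2,0,0],
    [0,0,0,0,0]
  ]
}}

```text
time_s: 2.87
eef_pos: [570.8, 15.9, 28.5]
tcp_rot: [0.74, 0.672, 0.0, 0.0]
force: [0.1, 0.3, 0.8]
width: -0.004
```

Run:
```python
from h import *
p=PAD-11*AX;p[2]=24
go(p); s=arm.observe();print(cabf(s['eef_pos']),s['force']@AX)
```

```text
t 2.87 pos [570.8  15.9  28.5] th 84.51 turn 0.0001 F [0.1 0.3 0.8] w -0.004
tool shift cm [-0.07  0.69  0.45] if-turned [-0.07  0.69  0.45]
(np.float64(-17.9), np.float64(0.7)) 0.08169547654633354
```

{"fn": "move_arm", "kwargs": {
  "steps": [
    [0,-0.05,0.1,0.2,0],
    [0,0,0.1,0,0],
    [0,0,0.1,0,0],
    [0,0,0.1,0,0]
  ]
}}

```text
time_s: 3.2
eef_pos: [574.7, 15.0, 25.8]
tcp_rot: [0.74, 0.672, -0.0, -0.0]
force: [0.1, -0.7, -0.9]
width: -0.0
```

{"fn": "move_arm", "kwargs": {
  "steps": [
    [0,0,0.1,0,0],
    [0,0,0.1,0,0]
  ]
}}

```text
time_s: 3.37
eef_pos: [576.8, 14.7, 25.8]
tcp_rot: [0.74, 0.672, -0.0, 0.0]
force: [0.7, 0.8, 0.3]
width: 0.0
```

{"fn": "move_arm", "kwargs": {
  "steps": [
    [0,0,0.1,0,0],
    [0,0,0.1,0,0]
  ]
}}

```text
time_s: 3.53
eef_pos: [578.4, 14.5, 25.7]
tcp_rot: [0.74, 0.672, -0.0, -0.0]
force: [-4.1, 0.2, 1.7]
width: -0.001
```

{"fn": "move_arm", "kwargs": {
  "steps": [
    [0,0,0.1,0,0],
    [0,0,0.1,0,0]
  ]
}}

```text
time_s: 3.7
eef_pos: [580.5, 14.3, 25.7]
tcp_rot: [0.74, 0.672, -0.0, -0.0]
force: [-3.6, 0.6, 0.5]
width: 0.001
```

{"fn": "move_arm", "kwargs": {
  "steps": [
    [0,0,0.1,0,0],
    [0,0,0.1,0,0],
    [0,0,0.1,0,0]
  ]
}}

```text
time_s: 3.95
eef_pos: [583.6, 14.0, 25.7]
tcp_rot: [0.74, 0.672, -0.0, -0.0]
force: [-4.1, -0.5, 0.7]
width: -0.0
```

{"fn": "move_arm", "kwargs": {
  "steps": [
    [0,0,0.05,0,0],
    [0,0,0.05,0,0]
  ]
}}

```text
time_s: 4.12
eef_pos: [584.7, 13.9, 25.7]
tcp_rot: [0.74, 0.672, -0.0, -0.0]
force: [-3.7, 0.1, -1.5]
width: -0.0
```

{"fn": "move_arm", "kwargs": {
  "steps": [
    [0,0,0.05,0,0]
  ]
}}

```text
time_s: 4.2
eef_pos: [585.1, 13.9, 25.7]
tcp_rot: [0.74, 0.672, -0.0, -0.0]
force: [-4.0, 0.3, -0.9]
width: -0.004
```

{"fn": "move_arm", "kwargs": {
  "steps": [
    [0,0,0.05,0,0]
  ]
}}

```text
time_s: 4.28
eef_pos: [585.7, 13.8, 25.7]
tcp_rot: [0.74, 0.672, -0.0, 0.0]
force: [-2.5, 0.1, -0.4]
width: -0.002
```

```bash
true
```

{"fn": "move_arm", "kwargs": {
  "steps": [
    [0,0,0.06,0,0]
  ]
}}

```text
time_s: 4.37
eef_pos: [586.3, 13.8, 25.7]
tcp_rot: [0.74, 0.672, -0.0, -0.0]
force: [-3.8, 0.4, -0.8]
width: -0.001
```

{"fn": "move_arm", "kwargs": {
  "steps": [
    [0,0,0.06,0,0]
  ]
}}

```text
time_s: 4.45
eef_pos: [586.9, 13.7, 25.7]
tcp_rot: [0.74, 0.672, -0.0, -0.0]
force: [-3.3, -0.4, -1.1]
width: 0.002
```

{"fn": "move_arm", "kwargs": {
  "steps": [
    [0,0,0.06,0,0]
  ]
}}

```text
time_s: 4.53
eef_pos: [587.5, 13.7, 25.8]
tcp_rot: [0.74, 0.672, -0.0, 0.0]
force: [-4.4, 0.3, -0.4]
width: -0.005
```

{"fn": "move_arm", "kwargs": {
  "steps": [
    [0,0,0.06,0,0]
  ]
}}

```text
time_s: 4.62
eef_pos: [588.1, 13.6, 25.8]
tcp_rot: [0.74, 0.672, -0.0, 0.0]
force: [-3.1, 0.3, -0.5]
width: 0.004
```

{"fn": "move_arm", "kwargs": {
  "steps": [
    [0,0,0.06,0,0]
  ]
}}

```text
time_s: 4.7
eef_pos: [588.7, 13.5, 25.8]
tcp_rot: [0.74, 0.672, -0.0, 0.0]
force: [-4.2, 0.5, -0.8]
width: 0.0
```

{"fn": "move_arm", "kwargs": {
  "steps": [
    [0,0,0.06,0,0]
  ]
}}

```text
time_s: 4.78
eef_pos: [589.3, 13.5, 25.8]
tcp_rot: [0.74, 0.672, -0.0, 0.0]
force: [-4.1, 0.1, -0.4]
width: -0.002
```

{"fn": "move_arm", "kwargs": {
  "steps": [
    [0,0,0.06,0,0]
  ]
}}

```text
time_s: 4.87
eef_pos: [589.8, 13.4, 25.7]
tcp_rot: [0.74, 0.672, -0.0, -0.0]
force: [-5.9, 0.2, 0.7]
width: 0.003
```

{"fn": "move_arm", "kwargs": {
  "steps": [
    [0,0,0.03,0,0]
  ]
}}

```text
time_s: 4.95
eef_pos: [589.9, 13.4, 25.7]
tcp_rot: [0.74, 0.672, -0.0, -0.0]
force: [-6.8, 0.2, 1.4]
width: -0.002
```

{"fn": "move_arm", "kwargs": {
  "steps": [
    [0,0,0.03,0,0]
  ]
}}

```text
time_s: 5.03
eef_pos: [590.0, 13.4, 25.7]
tcp_rot: [0.74, 0.672, -0.0, -0.0]
force: [-8.3, -0.4, 2.2]
width: -0.001
```

{"fn": "move_arm", "kwargs": {
  "steps": [
    [0,0,-0.3,0,0],
    [0,0,-0.7,0,0],
    [0,0,-1.5,0,0],
    [0,0,-2.5,0,0],
    [0,0,-3,0,0],
    [0,0,-3,0,0],
    [0,0,-3,0,0],
    [0,0,0,-3,0],
    [0,0,0,-3,0],
    [0,0,0,-3,0],
    [4,0,0,-3,0],
    [8.5,0,0,-2,0]
  ]
}}

```text
time_s: 6.03
eef_pos: [451.8, 26.8, 168.7]
tcp_rot: [0.74, 0.672, 0.002, 0.001]
force: [0.2, -0.3, 0.2]
width: 0.27
```

Run:
```python
from h import *
s=snap('scene','s2.png')
go([537.5,-338.5,160])
```

```text
t 6.08 pos [453.1  27.  171.2] th 84.48 turn -0.0003 F [ 4.5 -0.9  5.9] w 0.358
tool shift cm [-35.57  11.9    1.12] if-turned [-35.57  11.9    1.12]
```

View pics/s2.png

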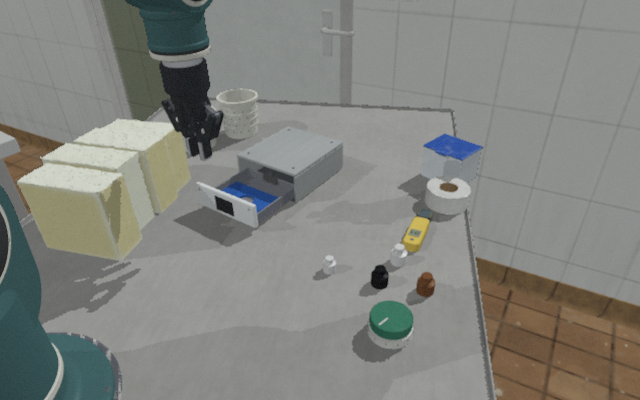

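The drawer face is now at (228,203) and the drawer has slid out. Next is the move to the weight.

{"fn": "move_arm", "kwargs": {
  "steps": [
    [8.5,-2,0.6,0,0],
    [8.5,-3.5,1.2,0,0],
    [8.5,-3.5,1.2,0,0],
    [8.5,-3.5,1.2,0,0],
    [8.5,-3.5,1.2,0,0],
    [8.5,-3.5,1.2,0,0],
    [8.5,-3.5,1.2,0,0],
    [8.5,-3.5,1.2,0,0],
    [8.5,-3.5,1.2,0,0],
    [8.5,-3.5,1.2,0,0],
    [8.5,-2,0.6,2,0],
    [8.5,0,0,2,0]
  ]
}}

```text
time_s: 7.08
eef_pos: [536.5, -343.6, 126.2]
tcp_rot: [0.742, 0.671, -0.0, 0.002]
force: [0.3, -1.4, -1.3]
width: 0.996
```

Run:
```python
from h import *
d=snap('scene','s3.png');a=snap('top','t3.png')
# drawer: recess in top
z=cv2.resize(a['pixels'][120:240,150:300],None,fx=5,fy=5,interpolation=cv2.INTER_CUBIC);cv2.imwrite('pics/z5.png',z)
go([537.5,-338.5,60])
```

```text
t 7.18 pos [ 535.  -338.1  123. ] th 84.42 turn -0.0014 F [-0.6  1.  -0.8] w 0.994
tool shift cm [-0.03  0.28  6.3 ] if-turned [-0.02  0.26  6.3 ]
```

View pics/z5.png

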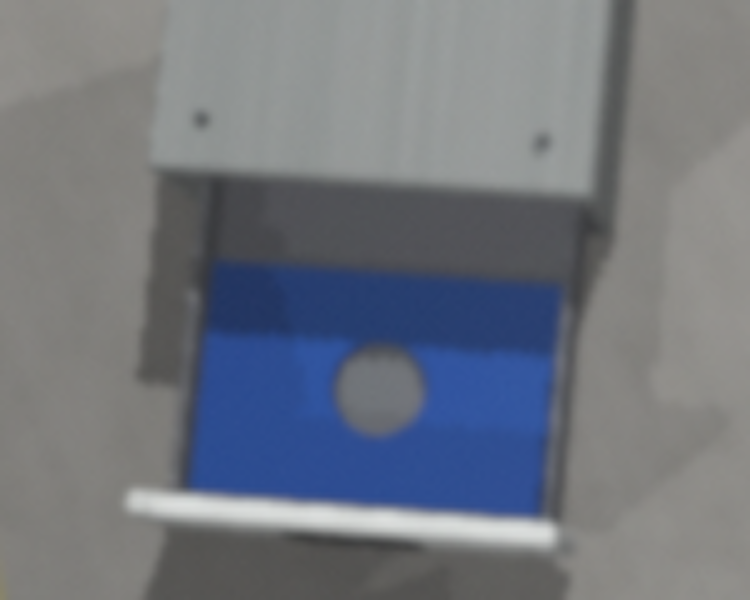

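View pics/s3.png

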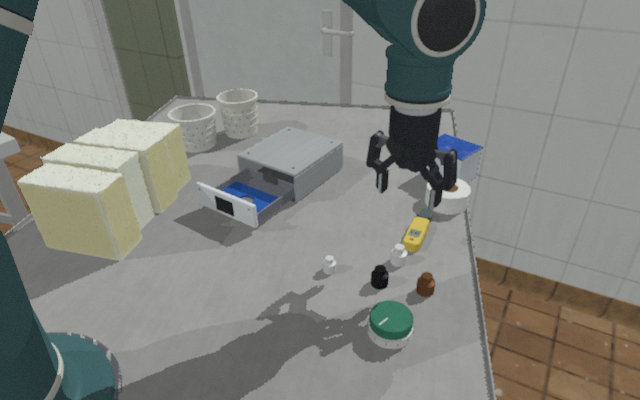

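Run:
```python
from cab import *
a=dict(np.load('last_top.npz'));d=dict(np.load('last_scene.npz'))
for z in (21,16): print('recess',z,np.round(onz(a,225.6,197.6,z),1))
print('expect',PAD-39*AX)
P=a['pixels'];hsv=cv2.cvtColor(P,cv2.COLOR_BGR2HSV)
z=cv2.resize(d['pixels'][170:240,180:310],None,fx=6,fy=6,interpolation=cv2.INTER_CUBIC);cv2.imwrite('pics/z6.png',z)
cv2.imwrite('pics/z7.png',cv2.resize(P[150:270,340:480],None,fx=5,fy=5,interpolation=cv2.INTER_CUBIC))
```

```text
recess 21 [550.3  18.5  21. ]
recess 16 [550.9  19.6  16. ]
expect [549.67954826  17.23798435  38.        ]
```

View pics/z6.png

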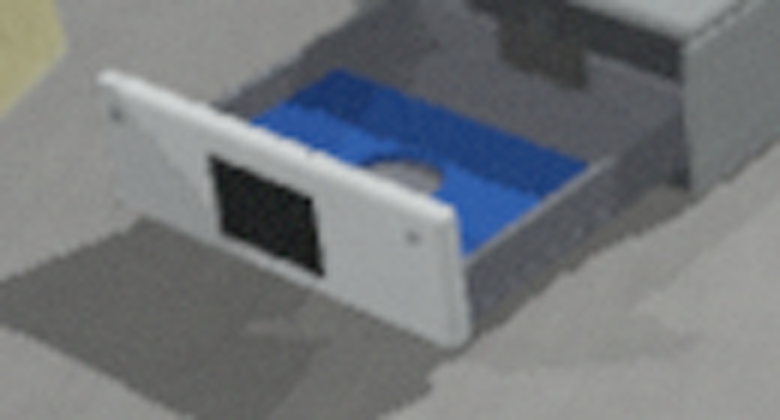

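View pics/z7.png

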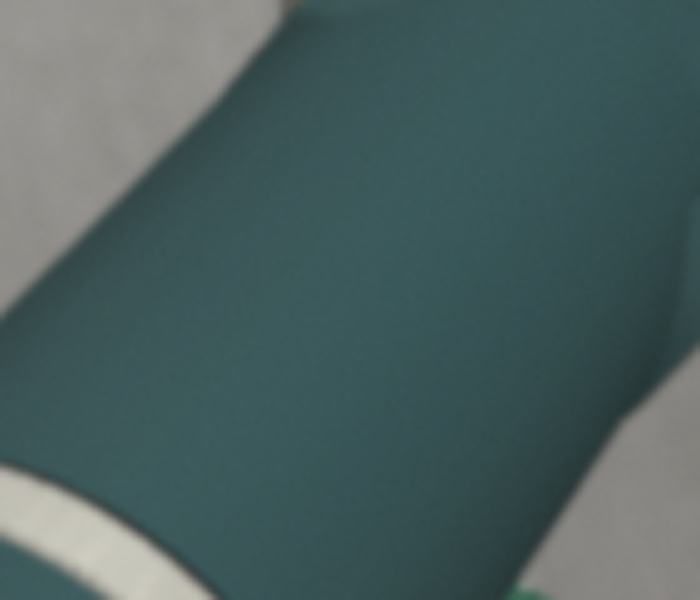

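{"fn": "move_arm", "kwargs": {
  "steps": [
    [8.5,0,0.25,1,0],
    [8.5,0,0,2,0],
    [8.5,0,0,2,0],
    [8.5,0,0,2,0],
    [8.5,0,0,2,0],
    [8.5,0,0,1.4,0],
    [8.5,0,0,0.7,0],
    [8.5,0,0,0.4,0],
    [8.5,0,0,0,0],
    [8.5,0,0,0,0]
  ]
}}

```text
time_s: 8.02
eef_pos: [539.5, -338.5, 11.7]
tcp_rot: [0.74, 0.672, 0.0, 0.001]
force: [0.6, -0.3, -0.0]
width: 0.993
```

Run:
```python
from h import *
d=snap('scene');
cv2.imwrite('pics/z8.png',cv2.resize(d['pixels'][130:310,310:480],None,fx=3.3,fy=3.3,interpolation=cv2.INTER_CUBIC))
go([537.5,-338.5,7])
```

```text
t 8.07 pos [ 539.6 -338.6   11.9] th 84.51 turn 0.0001 F [ 0.6 -0.1  0.1] w 0.996
tool shift cm [-0.01 -0.21  0.49] if-turned [-0.01 -0.21  0.49]
```

View pics/z8.png

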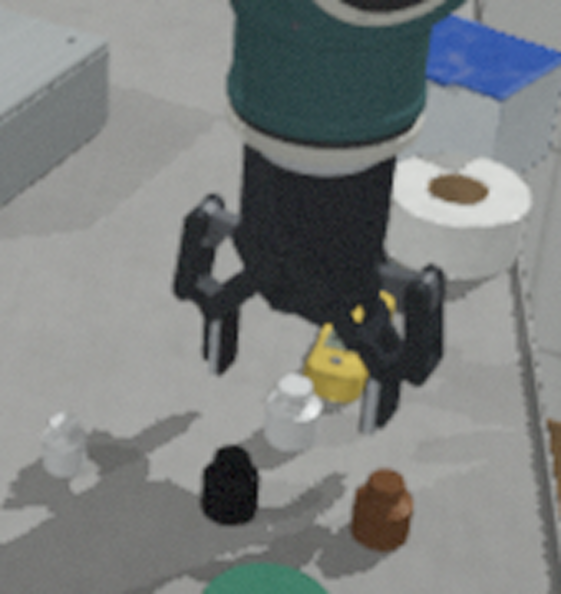

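{"fn": "move_arm", "kwargs": {
  "steps": [
    [8.5,0,-0.2,0.5,0],
    [8.5,0,0,0,0],
    [0,0,0,0,0],
    [0,0,0,0,0],
    [0,0,0,0,0],
    [0,0,0,0,0],
    [0,0,0,0,0],
    [0,0,0,0,0],
    [0,0,0,0,0]
  ],
  "newtons": 40
}}

```text
time_s: 8.82
eef_pos: [537.2, -338.2, 6.2]
tcp_rot: [0.74, 0.672, 0.0, 0.0]
force: [-1.4, 1.5, 4.9]
width: 0.321
```

Run:
```python
from h import *
d=snap('scene');
cv2.imwrite('pics/z9.png',cv2.resize(d['pixels'][160:300,330:470],None,fx=4,fy=4,interpolation=cv2.INTER_CUBIC))
go([537.5,-338.5,7])
```

```text
t 8.87 pos [ 537.2 -338.2    6.2] th 84.5 turn -0.0 F [-1.4  1.4  4.4] w 0.33
tool shift cm [-0.03  0.04 -0.08] if-turned [-0.03  0.04 -0.08]
```

View pics/z9.png

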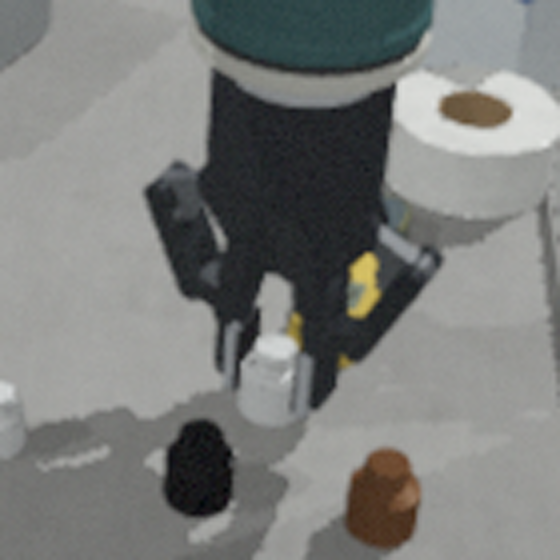

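{"fn": "move_arm", "kwargs": {
  "steps": [
    [0,0,0,-0.3,0],
    [0,0,0,-0.7,0],
    [0,0,0,-1.5,0],
    [0,0,0,-2,0],
    [0,0,0,-2,0],
    [0,0,0,-2,0],
    [0,0,0,-2,0],
    [0,0,0,-1.5,0],
    [0,0,0,-0.5,0],
    [0,0,0,0,0],
    [0,0,0,0,0]
  ]
}}

```text
time_s: 9.78
eef_pos: [536.9, -337.9, 130.8]
tcp_rot: [0.74, 0.672, 0.0, -0.0]
force: [-0.4, 0.1, -2.1]
width: 0.328
```

Run:
```python
from h import *
d=snap('scene');
cv2.imwrite('pics/z10.png',cv2.resize(d['pixels'][110:290,310:470],None,fx=3.3,fy=3.3,interpolation=cv2.INTER_CUBIC))
go([550.3,18,130])
```

```text
t 9.83 pos [ 536.7 -337.8  130.2] th 84.51 turn 0.0001 F [ 0.8  0.7 -2.6] w 0.326
tool shift cm [ 3.554e+01 -2.050e+00  3.000e-02] if-turned [ 3.554e+01 -2.060e+00  2.000e-02]
```

View pics/z10.png

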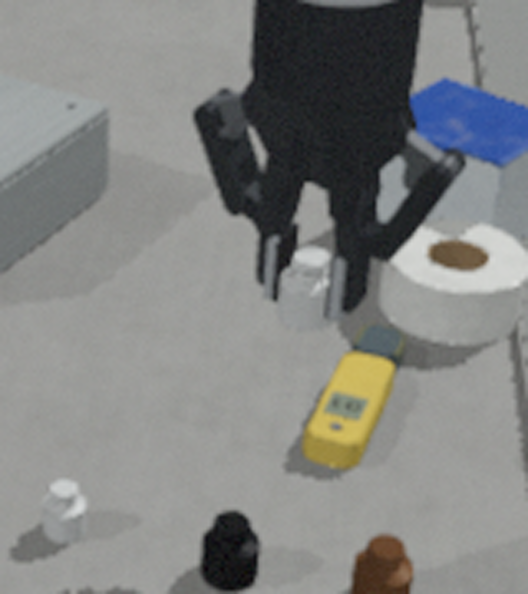

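Run:
```python
from h import *
d=dict(np.load('last_scene.npz'))
p=onz(d,310+311/3.3-.35,110+257/3.3-.35,160);e=arm.observe()['eef_pos']
print(p, e, 'offset cab',(p-e)@AX,(p-e)@AY)
q=onz(d,310+304/3.3-.35,110+320/3.3-.35,124+3); print('bottom mid-front',q)
print(onz(d,310+67/3.3-.35,110+487/3.3-.35,30))
```

```text
[ 534.63477127 -337.54500647  160.        ] [ 536.69873313 -337.76895001  130.17728841] offset cab -2.0759238322668567 0.025090567929247125
bottom mid-front [ 527.28206301 -339.44660404  127.        ]
[ 456.29273764 -240.01056684   30.        ]
```

{"fn": "move_arm", "kwargs": {
  "steps": [
    [0,1.5,-0.1,0,0],
    [0,3,-0.17,0,0],
    [0,3.5,-0.2,0,0],
    [0,3.5,-0.2,0,0],
    [0,3.5,-0.2,0,0],
    [0,3.5,-0.2,0,0],
    [0,3.5,-0.2,0,0],
    [0,3.5,-0.2,0,0],
    [0,3.5,-0.2,0,0],
    [0,3,-0.18,0,0],
    [0,2,-0.1,0,0],
    [0,1.04,0,0,0]
  ]
}}

```text
time_s: 10.83
eef_pos: [550.5, 16.3, 129.9]
tcp_rot: [0.739, 0.674, -0.0, -0.001]
force: [-0.2, 0.6, -1.8]
width: 0.33
```

{"fn": "move_arm", "kwargs": {
  "steps": [
    [0,0,0,0,0],
    [0,0,0,1.5,0],
    [0,0,0,2,0],
    [0,0,0,2,0],
    [0,0,0,1.5,0],
    [0,0,0,0.5,0],
    [0,0,0,0,0],
    [0,0,0,0,0]
  ]
}}

```text
time_s: 11.5
eef_pos: [551.3, 11.7, 56.1]
tcp_rot: [0.741, 0.672, -0.0, 0.0]
force: [-0.1, -1.2, -2.3]
width: 0.329
```

Run:
```python
from h import *
go([551,17.9,40])
d=snap('scene','s11.png')
cv2.imwrite('pics/z11.png',cv2.resize(d['pixels'][120:240,170:310],None,fx=5.5,fy=5,interpolation=cv2.INTER_CUBIC))
```

```text
t 11.5 pos [551.3  11.7  56.1] th 84.44 turn -0.0011 F [-0.1 -1.2 -2.3] w 0.329
tool shift cm [ 0.62 -0.09  1.61] if-turned [ 0.62 -0.09  1.61]
```

View pics/z11.png

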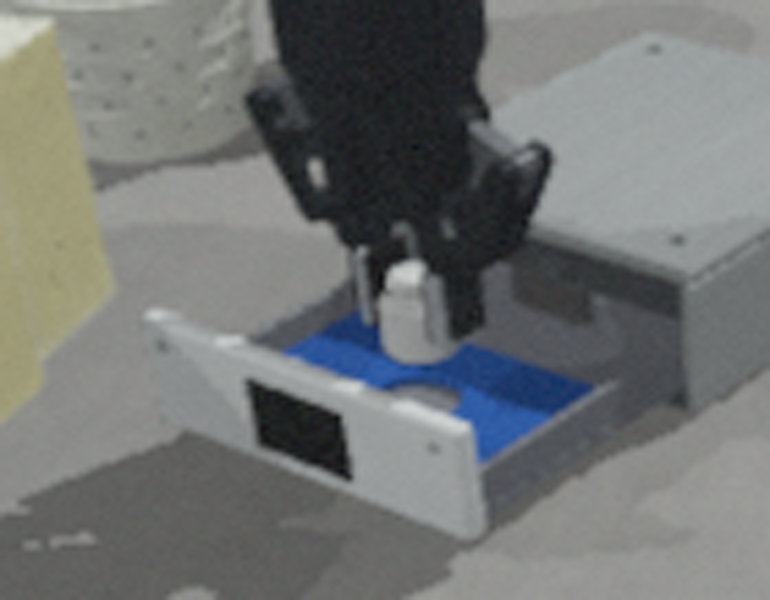

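{"fn": "move_arm", "kwargs": {
  "steps": [
    [0,0.62,-0.05,0,0],
    [0,0,0,1,0],
    [0,0,0,0.5,0],
    [0,0,0,0,0],
    [0,0,0,0,0]
  ]
}}

```text
time_s: 11.97
eef_pos: [551.0, 18.6, 40.4]
tcp_rot: [0.74, 0.672, -0.0, -0.0]
force: [0.5, -0.4, -1.8]
width: 0.328
```

Run:
```python
from h import *
go([551,17.9,24])
d=snap('scene','s12.png')
cv2.imwrite('pics/z12.png',cv2.resize(d['pixels'][150:240,180:310],None,fx=6,fy=6,interpolation=cv2.INTER_CUBIC))
```

```text
t 11.97 pos [551.   18.6  40.4] th 84.5 turn -0.0 F [ 0.5 -0.4 -1.8] w 0.328
tool shift cm [-0.07  0.01  1.64] if-turned [-0.07  0.01  1.64]
```

View pics/z12.png

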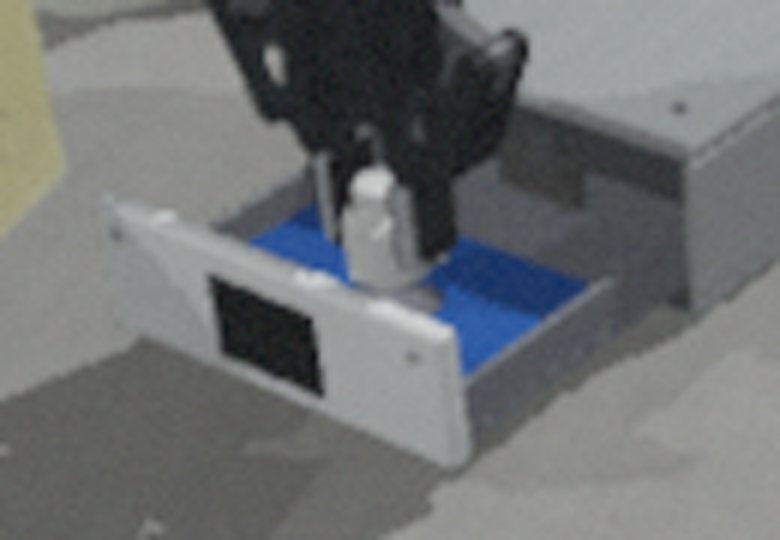

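Run:
```python
from h import *
d=dict(np.load('last_scene.npz'))
c=lambda x,y:(180+x/6-.42,150+y/6-.42)
print('knob',onz(d,*c(373,175),70.4))
# recess right edge and top edge from empty view (offset 170)
for x,y in[(443,298),(372,283)]: print('rim pt',onz(d,*c(x,y),21))
print('left edge body z45',onz(d,*c(344,240),45))
```

```text
knob [551.29585606  22.320269    70.4       ]
rim pt [557.52855002   2.78319685  21.        ]
rim pt [553.66194568  31.81954559  21.        ]
left edge body z45 [543.13354529  32.70838866  45.        ]
```

{"fn": "move_arm", "kwargs": {
  "steps": [
    [0,0,-0.08,0.4,0],
    [0,0,0,0.4,0],
    [0,0,0,0.3,0],
    [0,0,0,0.2,0],
    [0,0,0,0.1,0],
    [0,0,0,0,0]
  ]
}}

```text
time_s: 12.52
eef_pos: [550.4, 18.8, 26.5]
tcp_rot: [0.74, 0.672, -0.0, -0.0]
force: [0.3, 0.4, -2.4]
width: 0.328
```

{"fn": "move_arm", "kwargs": {
  "steps": [
    [0,0,0,0.1,0],
    [0,0,0,0,0]
  ]
}}

```text
time_s: 12.68
eef_pos: [550.6, 18.8, 25.8]
tcp_rot: [0.74, 0.672, -0.0, 0.0]
force: [-0.3, 0.6, -1.3]
width: 0.323
```

{"fn": "move_arm", "kwargs": {
  "steps": [
    [0,0,0,0.1,0],
    [0,0,0,0.1,0],
    [0,0,0,0,0]
  ]
}}

```text
time_s: 12.93
eef_pos: [550.5, 18.8, 23.7]
tcp_rot: [0.74, 0.672, -0.0, 0.0]
force: [-0.4, -0.0, -2.2]
width: 0.33
```

{"fn": "move_arm", "kwargs": {
  "steps": [
    [0,0,0,0.1,0],
    [0,0,0,0,0]
  ]
}}

```text
time_s: 13.1
eef_pos: [550.4, 18.8, 22.7]
tcp_rot: [0.74, 0.672, -0.0, -0.0]
force: [-0.0, -0.3, -1.5]
width: 0.33
```

{"fn": "move_arm", "kwargs": {
  "steps": [
    [0,0,0,0.05,0],
    [0,0,0,0,0]
  ]
}}

```text
time_s: 13.27
eef_pos: [550.5, 18.8, 22.3]
tcp_rot: [0.74, 0.672, -0.0, 0.0]
force: [1.0, -0.7, -2.2]
width: 0.325
```

{"fn": "move_arm", "kwargs": {
  "steps": [
    [0,0,0,0.05,0],
    [0,0,0,0,0]
  ]
}}

```text
time_s: 13.43
eef_pos: [550.8, 18.8, 22.1]
tcp_rot: [0.74, 0.672, 0.0, 0.0]
force: [-1.5, 0.5, 3.5]
width: 0.33
```

{"fn": "move_arm", "kwargs": {
  "steps": [
    [3.6,0,0,0,0],
    [4.5,0,0,0,0],
    [5.5,0,0,0,0],
    [6,0,0,0,0],
    [6,0,0,0,0],
    [6,0,0,-1,0],
    [6,0,0,-2,0],
    [6,0,0,-3,0],
    [6,0,0,-4,0],
    [6,0,0,-3,0],
    [6,0,0,-1,0],
    [6,0,0,0,0]
  ]
}}

```text
time_s: 14.43
eef_pos: [551.8, 19.0, 165.1]
tcp_rot: [0.74, 0.672, 0.002, 0.001]
force: [0.4, 0.2, -0.2]
width: 0.708
```

Run:
```python
from h import *
p=PAD-150*AX;p[2]=160
go(p)
d=snap('scene','s13.png')
cv2.imwrite('pics/z13.png',cv2.resize(d['pixels'][150:240,180:310],None,fx=6,fy=6,interpolation=cv2.INTER_CUBIC))
```

```text
t 14.43 pos [551.8  19.  165.1] th 84.5 turn 0.0 F [ 0.4  0.2 -0.2] w 0.708
tool shift cm [ -0.19 -11.3    0.46] if-turned [ -0.19 -11.3    0.51]
```

View pics/z13.png

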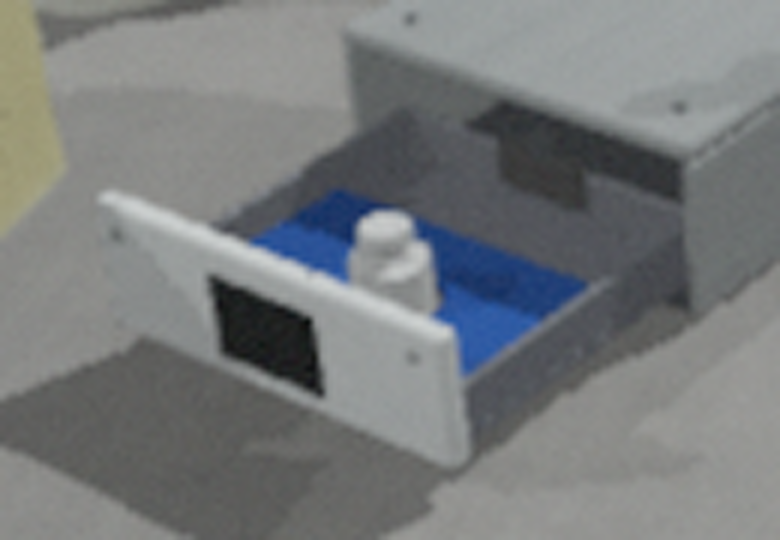

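{"fn": "move_arm", "kwargs": {
  "steps": [
    [0,-0.1,-2,0,0],
    [0,0,-3,0,0],
    [0,0,-3,0,0],
    [0,0,-2.5,0,0],
    [0,0,-0.8,1.5,0],
    [0,0,0,3,0],
    [0,0,0,3,0],
    [0,0,0,3,0],
    [0,0,0,2,0],
    [0,0,0,1,0],
    [0,0,0,0.3,0],
    [0,0,0,0,0]
  ]
}}

```text
time_s: 15.48
eef_pos: [437.5, 28.4, 23.4]
tcp_rot: [0.74, 0.672, -0.001, -0.0]
force: [0.9, -0.2, -0.3]
width: 0.004
```

Run:
```python
from h import *
p=PAD-130*AX;p[2]=26
go(p); print(cabf(arm.observe()['eef_pos']))
d=snap('top','t14.png')
cv2.imwrite('pics/z14.png',cv2.resize(d['pixels'][110:240,150:300],None,fx=4.6,fy=4.6,interpolation=cv2.INTER_CUBIC))
```

```text
t 15.48 pos [437.5  28.4  23.4] th 84.48 turn -0.0004 F [ 0.9 -0.2 -0.3] w 0.004
tool shift cm [-0.03  2.17 -0.27] if-turned [-0.03  2.18 -0.26]
(np.float64(-151.8), np.float64(0.3))
```

View pics/z14.png

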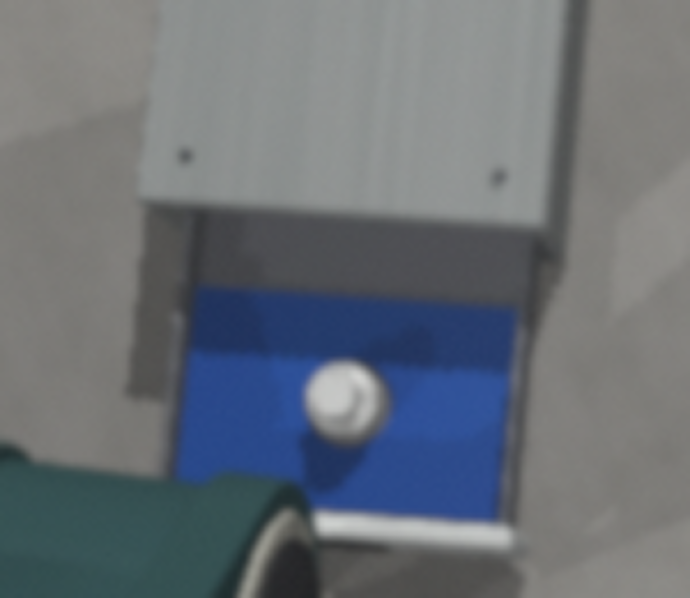

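{"fn": "move_arm", "kwargs": {
  "steps": [
    [0,0,1,-0.25,0],
    [0,0,1,0,0],
    [0,0,0.8,0,0],
    [0,0,0.4,0,0],
    [0,0,0.2,0,0],
    [0,0,0.2,0,0],
    [0,0,0.2,0,0],
    [0,0,0.2,0,0],
    [0,0,0.2,0,0],
    [0,0,0.3,0,0],
    [0,0,0.3,0,0],
    [0,0,0.3,0,0]
  ]
}}

```text
time_s: 16.53
eef_pos: [488.8, 23.7, 26.2]
tcp_rot: [0.74, 0.672, -0.0, -0.0]
force: [-3.1, 0.1, -0.3]
width: 0.008
```

{"fn": "move_arm", "kwargs": {
  "steps": [
    [0,0,0.3,0,0],
    [0,0,0.4,0,0],
    [0,0,0.4,0,0],
    [0,0,0.4,0,0],
    [0,0,0.4,0,0],
    [0,0,0.4,0,0],
    [0,0,0.4,0,0],
    [0,0,0.4,0,0],
    [0,0,0.4,0,0],
    [0,0,0.4,0,0]
  ]
}}

```text
time_s: 17.37
eef_pos: [527.8, 20.0, 26.3]
tcp_rot: [0.74, 0.672, -0.0, 0.0]
force: [-3.0, -0.6, -0.4]
width: 0.004
```

Run:
```python
from h import *
p=PAD-11*AX;p[2]=26
go(p); print(cabf(arm.observe()['eef_pos']))
```

```text
t 17.37 pos [527.8  20.   26.3] th 84.5 turn -0.0 F [-3.  -0.6 -0.4] w 0.004
tool shift cm [-0.06  5.    0.03] if-turned [-0.06  5.    0.03]
(np.float64(-61.0), np.float64(0.6))
```

{"fn": "move_arm", "kwargs": {
  "steps": [
    [0,0,0.4,0,0],
    [0,0,0.4,0,0],
    [0,0,0.4,0,0],
    [0,0,0.4,0,0],
    [0,0,0.4,0,0],
    [0,0,0.4,0,0],
    [0,0,0.4,0,0],
    [0,0,0.4,0,0],
    [0,0,0.4,0,0],
    [0,0,0.4,0,0],
    [0,0,0.4,0,0],
    [0,0,0.4,0,0]
  ]
}}

```text
time_s: 18.37
eef_pos: [575.7, 15.4, 26.3]
tcp_rot: [0.74, 0.672, -0.0, 0.0]
force: [-4.4, -0.6, 0.3]
width: -0.0
```

{"fn": "move_arm", "kwargs": {
  "steps": [
    [0,0,0.2,0,0],
    [0,0,0.2,0,0],
    [0,0,0.2,0,0],
    [0,0,0.1,0,0],
    [0,0,0.1,0,0]
  ]
}}

```text
time_s: 18.78
eef_pos: [583.3, 14.6, 26.3]
tcp_rot: [0.74, 0.672, -0.0, 0.0]
force: [-4.0, -0.8, -0.5]
width: 0.001
```

{"fn": "move_arm", "kwargs": {
  "steps": [
    [0,0,0.1,0,0],
    [0,0,0.1,0,0],
    [0,0,0.1,0,0],
    [0,0,0.05,0,0]
  ]
}}

```text
time_s: 19.12
eef_pos: [586.8, 14.3, 26.3]
tcp_rot: [0.74, 0.672, -0.0, 0.0]
force: [-4.0, -1.2, -0.7]
width: -0.001
```

{"fn": "move_arm", "kwargs": {
  "steps": [
    [0,0,0.06,0,0]
  ]
}}

```text
time_s: 19.2
eef_pos: [587.4, 14.3, 26.3]
tcp_rot: [0.74, 0.672, -0.0, 0.0]
force: [-4.4, -1.3, -0.2]
width: 0.003
```

{"fn": "move_arm", "kwargs": {
  "steps": [
    [0,0,0.06,0,0]
  ]
}}

```text
time_s: 19.28
eef_pos: [588.0, 14.2, 26.3]
tcp_rot: [0.74, 0.672, -0.0, 0.0]
force: [-3.8, -1.1, -0.5]
width: -0.005
```

{"fn": "move_arm", "kwargs": {
  "steps": [
    [0,0,0.06,0,0]
  ]
}}

```text
time_s: 19.37
eef_pos: [588.6, 14.2, 26.3]
tcp_rot: [0.74, 0.672, -0.0, 0.0]
force: [-3.6, -0.7, 0.1]
width: 0.003
```

{"fn": "move_arm", "kwargs": {
  "steps": [
    [0,0,0.06,0,0]
  ]
}}

```text
time_s: 19.45
eef_pos: [589.2, 14.0, 26.3]
tcp_rot: [0.74, 0.672, -0.0, 0.0]
force: [-2.4, -1.7, -0.4]
width: -0.002
```

{"fn": "move_arm", "kwargs": {
  "steps": [
    [0,0,0.06,0,0]
  ]
}}

```text
time_s: 19.53
eef_pos: [589.7, 14.0, 26.3]
tcp_rot: [0.74, 0.672, -0.0, -0.0]
force: [-4.9, -0.9, 0.8]
width: 0.001
```

{"fn": "move_arm", "kwargs": {
  "steps": [
    [0,0,0.04,0,0]
  ]
}}

```text
time_s: 19.62
eef_pos: [590.0, 14.0, 26.2]
tcp_rot: [0.74, 0.672, -0.0, -0.0]
force: [-4.8, -1.0, 1.7]
width: 0.001
```

{"fn": "move_arm", "kwargs": {
  "steps": [
    [0,0,0.04,0,0]
  ]
}}

```text
time_s: 19.7
eef_pos: [590.1, 14.0, 26.2]
tcp_rot: [0.74, 0.672, -0.0, -0.0]
force: [-8.8, -0.6, 2.7]
width: -0.003
```

{"fn": "move_arm", "kwargs": {
  "steps": [
    [0,0,-0.2,0,0],
    [0,0,-0.2,0,0],
    [0,0,-0.2,0,0],
    [0,0,-0.2,0,0],
    [0,0,-0.2,0,0],
    [0,0,-0.2,0,0],
    [0,0,-0.2,0,0],
    [0,0,-0.3,0,0],
    [0,0,-1,0,0],
    [0,0,-2,0,0],
    [0,0,-2,0,0],
    [0,0,-2,0,0]
  ]
}}

```text
time_s: 20.7
eef_pos: [503.2, 22.2, 26.4]
tcp_rot: [0.74, 0.672, 0.0, 0.0]
force: [0.5, -0.2, -0.7]
width: 0.0
```

{"fn": "move_arm", "kwargs": {
  "steps": [
    [0,0,-2,-1,0],
    [0,0,-2,-3,0],
    [0,0,0,-4,0],
    [0,0,0,-4,0],
    [0,0,0,-4,0],
    [0,0,0,-1,0],
    [0,0,0,0,0],
    [0,0,0,0,0]
  ]
}}

```text
time_s: 21.37
eef_pos: [464.4, 26.4, 196.7]
tcp_rot: [0.74, 0.672, 0.001, 0.0]
force: [-0.0, -0.0, 0.1]
width: 0.003
```

Run:
```python
from h import *
go(PAD)
s=snap('scene','s15.png');d=snap('top','t15.png')
o=np.vstack([cv2.resize(s['pixels'][110:220,190:370],None,fx=3.6,fy=2.7,interpolation=cv2.INTER_CUBIC),cv2.resize(d['pixels'][100:200,150:330],None,fx=3.6,fy=2.9,interpolation=cv2.INTER_CUBIC)])
cv2.imwrite('pics/z15.png',o)
```

```text
t 21.37 pos [464.4  26.4 196.7] th 84.52 turn 0.0003 F [-0.  -0.   0.1] w 0.003
tool shift cm [-0.11 12.45 15.89] if-turned [-0.09 12.48 15.87]
```

View pics/z15.png

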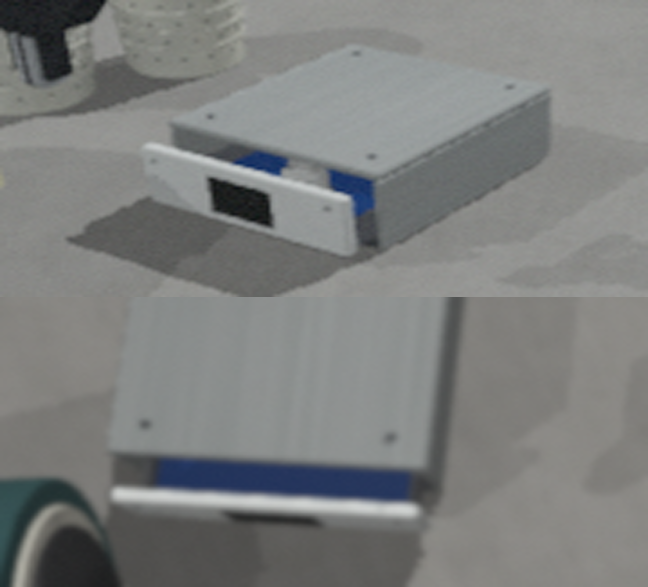

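View pics/s15.png

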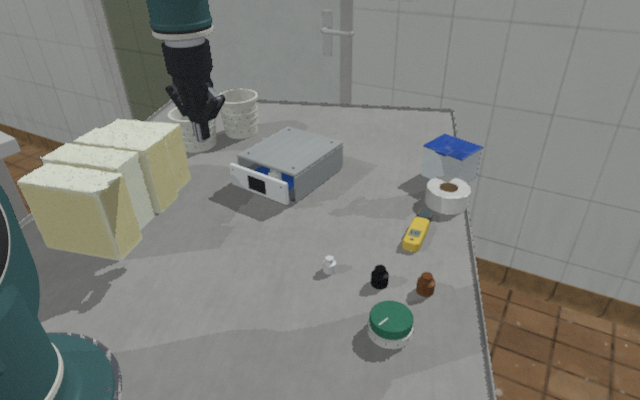

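The drawer is shut: the pad is at (257,185), the same pixel as at the start. The weight's upright body shows through the gap above the face, and the other objects look unmoved. I'll do one last numeric check and then hand in.

Run:
```python
from h import *
a=cv2.imread('pics/s0.png');s=arm.get_image('scene')['pixels']
for r in((235,275,170,200),):
    for im in(a,s):
        m=im[r[2]:r[3],r[0]:r[1]].max(2)<50; y,x=np.nonzero(m); print('pad px',x.mean()+r[0],y.mean()+r[2],m.sum())
for n,(u0,u1,v0,v1) in dict(small=(318,342,252,274),meter=(400,435,205,255),timer=(365,416,300,350)).items():
    print(n,'mean diff',np.abs(a[v0:v1,u0:u1].astype(int)-s[v0:v1,u0:u1]).mean())
print(arm.hand_in())
```

```text
pad px 256.45 184.30555555555554 180
pad px 256.4632768361582 184.3276836158192 177
small mean diff 2.1376262626262625
meter mean diff 9.852380952380953
timer mean diff 3.3567320261437907
the job is handed in; nothing more can be done
None
```

I pressed the drawer until its latch let go, and it slid fully out. I stood the larger chrome weight in the recess, pushed the drawer in until the latch caught, and handed the job in at about 21 s.

- **Press force:** both presses stopped at the stiff stop, about 12.5 mm past shut. The highest force read along the push was about 9 N.
- **Drawer:** it stayed shut after I let go. The pad is within 0.03 px of its starting position in the scene camera.
- **Weight:** the force reading showed it touching down at the recess floor height. Both cameras then showed it upright in the recess. With the drawer shut, its upright body is still visible through the gap above the face in the scene view; the cabinet hides it from the top camera.
- **Other objects:** the small weight and the timer look unchanged. The pixel difference around the pH meter was higher, at 9.9 against 2 to 3 for the others. That window also covers the spot the large weight was taken from, which probably explains it. The meter looks to be in the same place in the picture, but I did not measure it separately.
- **Camera disagreement:** the two cameras disagreed by 2 to 4 mm, so I used values between them. The pad contact and the insertion into the recess agreed with those values.

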